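# Put the ring gauge away and close its case

### The job

Put the steel ring gauge away: lay it flat inside the open blue case, then set the blue lid with the yellow handle on the case so that it lies fully down and square on the rim all round (either way round will do). Leave the red caps and the yellow blade box where they are.

Things in the scene. Friction and masses are not known exactly. Their poses are not given: they have to be found in the camera images.
- gauge: Light grey steel ring gauge lying flat on the bench: a plain thick ring, outside diameter 64 mm, bore about 34 mm, 14 mm thick, 0.19 kg. Origin: centre of its underside; z is its axis, up.
- case: Open-topped blue rectangular case with a black lining, fixed to the bench: 150 mm long (its x) by 120 mm wide (its y) by 45 mm high, walls 5 mm thick, so the opening is 140 x 110 mm; the lined floor is 8 mm above its underside. Origin: centre of its underside; z up. It carries a small white label on its -x end.
- lid: Loose blue lid on the bench, 150 (its x) x 120 mm (y), 0.25 kg. Origin: centre of the underside of its grey locating lip; z up. The lip, z = 0 to 8 mm, 134 x 104 mm outside (130 x 100 in its lower half), goes inside the case walls with 3 mm play each side; the plate lies from z = 8 to 14 mm. Seated on the case, its origin is 37 mm above the case's origin.
- lid_handle (a point): Middle of the lid's yellow bar handle, 35 mm above the lid's origin and centred over it. The bar runs along the lid's x: 84 mm long, 14 mm wide and 14 mm high, on two posts near its ends, with 14 mm free between bar and plate.
- blade_box: Small yellow box 66 x 26 x 14 mm, bystander nearest the robot; origin: centre of its underside.
- cap_a: Red moulded plastic cap, 44 mm across, 39 mm high, standing behind the work, bystander, the right-hand one of two; origin: centre of its underside.
- cap_b: Red moulded plastic cap, 44 mm across, 39 mm high, standing behind the work, bystander, the left-hand one of two; origin: centre of its underside.
Not all that is in view belongs to the job. Several things look just like the gauge: the one meant starts farthest from the robot's base.

How it is judged:
On the way:
1. the ring gauge lies flat in the case, let go (x of gauge in the frame of case between -0.045 and 0.045 m and y of gauge in the frame of case between -0.03 and 0.03 m and z of gauge in the frame of case between 0.004 and 0.0125 m and angle between gauge's own z axis and vertical below 0.12 rad and linear speed of gauge below 0.03 m/s and contact force between gauge and the fingers below 0.1 N), for 0.2 s.
At the end, for the whole second after the job is handed in: The ring gauge lies flat on the floor of the case, inside its walls; the lid rests on the case rim fully down (origin 34 to 39.5 mm above the case's origin), centred within 6 mm, its long side along the case's within 0.07 rad (either way round), level within 0.04 rad, everything at rest (x of gauge in the frame of case between -0.045 and 0.045 m and y of gauge in the frame of case between -0.03 and 0.03 m and z of gauge in the frame of case between 0.004 and 0.0125 m and angle between gauge's own z axis and vertical below 0.12 rad and linear speed of gauge below 0.03 m/s and horizontal distance between lid and case below 0.006 m and angle between the x axis of lid and the x axis of case, either way round below 0.07 rad and angle between lid's own z axis and vertical below 0.04 rad and z of lid in the frame of case between 0.034 and 0.0395 m and linear speed of lid below 0.02 m/s and contact force between lid and case above 0.3 N); the robot touches nothing.
It fails at once if the yellow blade box was moved more than 30 mm (distance of blade_box from where it was at the start of the episode above 0.03 m).
It fails at once if the right-hand red cap was moved more than 30 mm (distance of cap_a from where it was at the start of the episode above 0.03 m).
It fails at once if the left-hand red cap was moved more than 30 mm (distance of cap_b from where it was at the start of the episode above 0.03 m).
It also fails if it takes over 54 s, if anything falls off the work surface, if the arm or the gripper's body presses on something with over 40 N, if the wrist force passes 120 N, or if a joint passes its speed limit or range.

### The arm

A 6-joint arm with a two-finger parallel gripper is mounted at the origin on a cart in front of the work surface, level with it; the furniture and walls round the work are solid. World frame = base frame: x ahead of the robot, y to its left, z up, the work surface at z = 0. Lengths are in m, angles in rad, forces in N, time in s.
With the tool pointing down it reaches from about 0.275 to 0.875 m from the base axis. Payload 12.5 kg.
Tool frame: the origin (TCP) lies at the very end of the fingers, on their centre line; the grasp point (between the pads) lies 19 mm behind it (env.tcp_to_grasp is the distance from the TCP to the grasp point, in m); y points along the fingers, x is the direction in which the jaws open and shut, and the axes are right-handed (so a half turn about y gives the same grasp; the last joint's range is limited). The gripper opens to 85 mm and grips with 20 to 120 N. Pads are 22 mm wide; open, the fingers measure 114 mm over their backs; the gripper's body (76 mm by 85 mm) begins 54 mm behind the grasp point. The pads swing forward as they close: fully open they stand 13 mm farther back than shut.
Start: joints at [-1.37, 0.351, 1.652, -0, 1.139, -0.085], TCP at [0.155, -0.528, 0.231] pointing down, gripper open.
Joint ranges: [-2.75, 2.75], [-0.79, 2.1], [0.01, 2.65], [-1.57, 4.71], [0.07, 3.14], [-2.87, 2.87]. Speed limits (rad/s): [2.22, 2.22, 2.79, 3.14, 3.14, 3.14].

### API

Orientations are given as a unit quaternion [w, x, y, z].
In Python, from rig import env gives the robot as it stands. The module is installed in compiled form; this text tells all that it offers.
- The arm moves only by the tool move_arm, never from a script. Its argument "increments" is text: rows parted by semicolons, each of 5 numbers parted by spaces: the opening, from 0 (shut) to 1 (fully open), then the shift along the tool's x, y, z each as a share of 0.03 m, from -1 to 1, then the turn about the tool's y as a share of 5 degrees, from -1 to 1. A call has 1 to 5 rows; each row shifts and turns the commanded pose from where the row before left it, along the tool's axes as they then stand; what a row does not reach is not made up. A row lasts 1/12 s, in which the tool goes at most 41.7 mm and 7.16 degrees, less where a joint would pass 70% of its speed; a pose out of reach is approached as far as the arm can. A call with a number of a shift or a turn outside -1 to 1 is refused whole. A call with a gripper value outside its range is refused whole. The fingers move at their own pace and stop on an object; "grip_force" is the grip in N (left out, the last holds). Time passes only in rows, so rows that do not move let the fingers close. It gives the time, the measured TCP pose, the force and the opening at its end, in the units of the state.
- env.observe(): the state, without advancing time (a new reading comes with each control period).
- env.camera(name): name is "scene" or "side" or "wrist"; returns (picture, depth): 400x640x3 uint8, red, green, blue; 400x640 float32, m along the optical axis (not along the pixel's ray), 0 where there is no reading.
- env.get_calibration(name): a dict with "vertical_fov" (degrees; the focal length in pixels is half the picture's height over the tangent of half this angle, whatever the lens; pixels are square), "cx", "cy" (the principal point, pixels), "position" and "rotation" of the camera in the world; the wrist camera has in their place "hand_eye" (4x4, takes a point from camera to tool coordinates, whose origin is the TCP and whose axes are the tool frame's). Camera axes: x right, y up, looking along -z (the intrinsics and any distortion apply to the point x, -y, -z); pixel columns grow to the right and rows downward; lengths in m; the calibration is good to about 2 mm. A picture is of the moment at which its call begins: read the wrist's pose just before it. get_calibration takes no time and is no camera call.
- env.finish_job(): hands the job in, once; it reports no verdict.
Trained networks look in the newest picture that a camera, given by its name, has taken for a name from the list of things; names that differ only in an ending like _2 or _b are one class to them, and where a whole thing is asked for, a point or a joint stands for the part that bears it (a point fixed in the world has none). Each returns a list of dicts, best first, with "confidence" (0 to 1); they miss things now and then, are a little off and sometimes report something else, mostly with a low value. They report only what shows in the picture. A call takes as long as a camera call. They do not tell look-alikes from the thing itself.
- env.find_in(camera, thing): "centre" ([row, column] in pixels, amid what is visible of it).
The state is a dict: "time_s": time; "joint_positions": joint angles; "dq": joint speeds; "tau": joint torques, N m; "ee_pos": TCP position; "tcp_rot": TCP orientation; "contact_force": force on the tool from outside, world axes, zero at the start; "ft_torque": the same for the moment, N m; "width": finger opening in m.
Only numpy, scipy, OpenCV 4.12 (cv2) and the standard library are available. Lean on these libraries where they do the work, as an engineer would, in place of code of your own. Each camera call takes 0.05 s, during which the arm holds its last target. There are 200 camera calls.

## Working session

There is one attempt and no reset: what is moved stays moved. The work goes in short steps, Python scripts to look and compute and a tool call to move; the robot and the scene stay as the last step left them, time stands still between calls to the robot, and variables do not carry over. Pictures are saved under pics/ and viewed, about 8 in all and at most 12, crops included, and the job is handed in when it is done.

Besides the shell and the picture viewer there is one more tool, called after "Request:" in YAML: its name, and indented under it one key for each argument. move_arm: Moves the arm, as the interface text tells. Its arguments: {"type":"object","properties":{"increments":{"type":"string"},"grip_force":{"type":"number"}},"required":["increments"]}

```bash
mkdir -p pics
cat > h.py <<'E'
import numpy as np, cv2
from scipy.spatial.transform import Rotation as R
from rig import env
def quat(q): return R.from_quat([q[1],q[2],q[3],q[0]]).as_matrix()
def snap(name, save=None):
    s=env.observe(); p,d=env.camera(name); c=env.get_calibration(name)
    if 'hand_eye' in c:
        H=np.array(c['hand_eye']); T=np.eye(4); T[:3,:3]=quat(s['tcp_rot']); T[:3,3]=s['ee_pos']; M=T@H
    else:
        M=np.eye(4); r=np.array(c['rotation']); M[:3,:3]=r if r.shape==(3,3) else quat(r); M[:3,3]=c['position']
    f=p.shape[0]/2/np.tan(np.radians(c['vertical_fov'])/2)
    v,u=np.mgrid[:p.shape[0],:p.shape[1]]
    P=np.stack([(u-c['cx'])/f*d,-(v-c['cy'])/f*d,-d],-1)@M[:3,:3].T+M[:3,3]
    P[d==0]=np.nan
    if save: cv2.imwrite('pics/'+save,p[:,:,::-1])
    return p,d,P,M,c
E
python3 - <<'E'
from h import *
print(env.observe())
for n in ['scene','side','wrist']:
    p,d,P,M,c=snap(n,n+'0.png'); print(n,{k:v for k,v in c.items()})
    if n!='wrist':
        for t in ['gauge','case','lid','lid_handle','blade_box','cap_a']:
            for r in env.find_in(n,t):
                y,x=map(int,r['centre']); print(t,round(r['confidence'],2),(y,x),np.round(P[y,x],3))
a=cv2.imread('pics/scene0.png');b=cv2.imread('pics/side0.png')
E
```

```text
{'time_s': 0.0, 'joint_positions': array([-1.36959385e+00,  3.51246059e-01,  1.65242135e+00,  1.02713135e-05,
        1.13908245e+00, -8.46367615e-02]), 'dq': array([-1.00751946e-03,  9.89075248e-05,  5.49562548e-04,  1.97637620e-04,
        1.36364730e-03, -6.02811220e-04]), 'tau': array([-1.62018495e-05, -5.06101120e+01, -2.91404092e+01, -4.83859071e-05,
        4.59524352e-03,  7.54285202e-05]), 'ee_pos': array([ 0.15502188, -0.52736234,  0.23075408]), 'tcp_rot': array([ 0.56639238, -0.56584354,  0.42399001, -0.42338307]), 'contact_force': array([0.72140758, 0.31528601, 0.46507446]), 'ft_torque': array([0.0110588 , 0.00994448, 0.00896191]), 'width': 0.08539890930663778}
scene {'vertical_fov': 47.27258065067168, 'cx': 319.44992247747587, 'cy': 198.65461167464022, 'position': array([ 0.27130789, -0.58568601,  0.83179719]), 'rotation': array([ 0.90664843,  0.33770757, -0.08195744, -0.23921791])}
gauge 0.8 (221, 312) [ 0.564 -0.007 -0.001]
gauge 0.71 (201, 231) [0.422 0.131 0.013]
gauge 0.6 (257, 289) [ 0.473 -0.069 -0.001]
lid 0.86 (318, 348) [ 0.505 -0.259  0.013]
lid_handle 0.55 (3
[... 660 characters left out ...]
289) [ 0.512 -0.256  0.014]
lid_handle 0.56 (216, 252) [0.426 0.018 0.013]
blade_box 0.58 (217, 252) [0.427 0.012 0.016]
blade_box 0.51 (157, 288) [0.498 0.268 0.008]
cap_a 0.95 (237, 386) [ 0.7   -0.093  0.038]
cap_a 0.58 (200, 380) [0.706 0.031 0.035]
wrist {'vertical_fov': 68.29584722438649, 'cx': 323.6237998263509, 'cy': 204.92515668266103, 'hand_eye': array([[ 9.99999760e-01,  6.14751568e-04,  3.18714072e-04,
         1.60393578e-04],
       [ 1.32025750e-04,  2.82554963e-01, -9.59251101e-01,
        -1.42996810e-01],
       [-6.79755362e-04,  9.59250913e-01,  2.82554814e-01,
         7.10364551e-02],
       [ 0.00000000e+00,  0.00000000e+00,  0.00000000e+00,
         1.00000000e+00]])}
```

View pics/scene0.png

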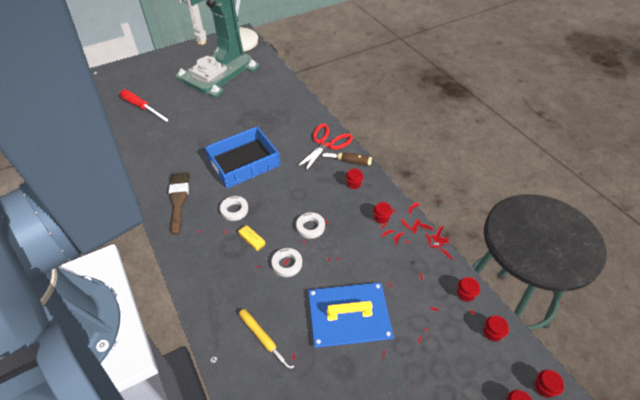

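View pics/side0.png

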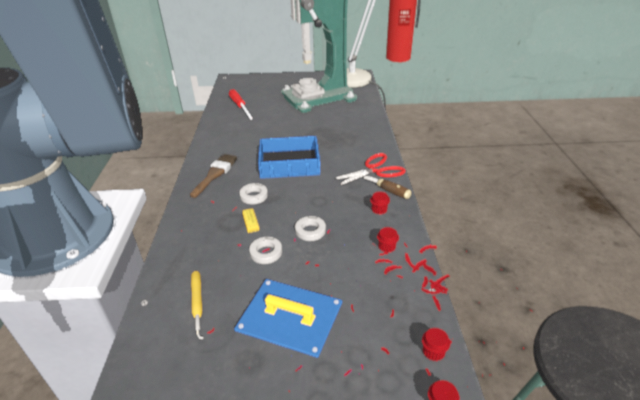

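```bash
cat >> h.py <<'E'
def blobs(p,P,kind):
    hsv=cv2.cvtColor(p,cv2.COLOR_RGB2HSV); H,S,V=[hsv[...,i].astype(int) for i in range(3)]
    m={'blue':(H>100)&(H<125)&(S>130),'yellow':(H>18)&(H<35)&(S>130)&(V>120),'grey':(S<40)&(V>140),'red':((H<8)|(H>172))&(S>150)}[kind]
    m&=np.isfinite(P[...,0])
    z=P[...,2]; m&=(P[...,0]>.25)&(P[...,0]<.85)&(abs(P[...,1])<.5)&(z>-.02)&(z<.12)
    n,l,st,_=cv2.connectedComponentsWithStats(m.astype(np.uint8)); out=[]
    for i in range(1,n):
        if st[i,4]>60: out.append(P[l==i])
    return out
def rect(Q):
    (x,y),(w,h),a=cv2.minAreaRect((Q[:,:2]*1000).astype(np.float32))
    if w<h: w,h,a=h,w,a+90
    return np.round([x,y,w,h,(a+90)%180-90],1)
E
python3 - <<'E'
from h import *
for n in ['scene','side']:
    p,d,P,M,c=snap(n)
    for k in ['blue','yellow','grey','red']:
        for Q in blobs(p,P,k):
            z=Q[:,2]; zt=np.percentile(z,90); T=Q[z>zt-.006]
            print(n,k,len(Q),'ztop',round(zt,4),'rect',rect(T),'all',rect(Q))
E
```

```text
scene blue 1838 ztop 0.0438 rect [502.4 249.2 151.  125.4   1.8] all [500.3 272.7 174.2 151.8 -87.5]
scene blue 3705 ztop 0.0152 rect [ 513.  -250.3  149.7  121.4  -23. ] all [ 514.5 -246.2  149.9  130.2  -22.8]
scene yellow 350 ztop 0.0147 rect [422.1  14.4  66.9  25.6 -75.9] all [423.   19.   76.2  30.7 -73.6]
scene yellow 452 ztop 0.0425 rect [ 512.1 -250.3   81.4   14.6  -23.6] all [ 511.  -252.2   83.4   20.   -26.3]
scene yellow 462 ztop 0.0173 rect [ 343.1 -191.5  102.5   16.1  -78.3] all [ 342.1 -187.4  111.    17.1  -77.5]
scene grey 192 ztop 0.0103 rect [662.3 171.4  81.   25.1  26. ] all [658.4 177.2  82.4  31.5  31.2]
scene grey 63 ztop 0.0095 rect [704.  153.4  39.2  14.5 -50. ] all [706.8 159.3  39.1  23.6 -31.3]
scene grey 186 ztop 0.0167 rect [326.3 234.7  43.6  32.6 -21.1] all [326.  241.4  50.7  44.9 -21.1]
scene grey 489 ztop 0.0146 rect [420.5 112.4  64.5  62.6  80.6] all [421.9 119.3  80.9  65.5  68.1]
scene grey 520 ztop 0.0153 rect [551.6 -21.1  63.6  62.4 -25.5] all [555.1 -16.2  73.4  69.9  21.7]
scene grey 597 ztop 0.015 rect [461.4 -82.3  64.8  61.7  63.8] 
[... 2134 characters left out ...]
 rect [740.9 212.1 102.4  68.7 -62.6] all [740.5 212.9 104.2  68.7 -62.6]
side red 319 ztop 0.0389 rect [707.8  40.4  33.9  31.   51.4] all [703.1  43.2  50.5  35.3 -44.2]
side red 413 ztop 0.039 rect [706.3 -81.8  33.9  33.3 -38.7] all [700.5 -85.3  46.5  45.2 -26.9]
side red 156 ztop 0.0075 rect [ 759.8 -141.8   67.8   33.5  -31.3] all [ 759.8 -141.8   67.8   33.5  -31.3]
side red 182 ztop 0.0063 rect [ 781.  -193.4   58.4   35.5   11.1] all [ 781.  -193.4   58.4   35.5   11.1]
side red 698 ztop 0.0391 rect [ 742.2 -328.3   34.4   34.    38.4] all [ 741.1 -329.1   41.7   37.2  -45.7]
side red 487 ztop 0.0394 rect [ 731.7 -414.5   35.4   28.2   -4.6] all [ 731.9 -414.9   41.8   30.1  -11.4]
```

```bash
cat >> h.py <<'E'
def plan(x,y,z,yaw):
    "needed turn (units of 5deg) and shifts (units of 30 mm, tool axes after the turn)"
    s=env.observe(); M=quat(s['tcp_rot']); cur=np.degrees(np.arctan2(M[1,0],M[0,0]))
    t=-((yaw-cur+90)%180-90)  # +turn about tool y (down) lowers yaw
    M2=M@R.from_euler('y',t,degrees=True).as_matrix()
    e=M2.T@(np.array([x,y,z])-s['ee_pos'])
    print('t',round(s['time_s'],2),'pos',np.round(s['ee_pos'],4),'yaw',round(cur,2),'ydown',np.round(M[:,1],3),'w',round(s['width'],4),'j6',round(s['joint_positions'][5],2),'F',np.round(s['contact_force'],1))
    print('turn',round(t/5,2),'shift',np.round(e/.03,2))
E
python3 -c "
from h import *
plan(.552,-.021,.13,2)"
```

```text
t 0.85 pos [ 0.1551 -0.5277  0.2313] yaw -73.62 ydown [-0.  0. -1.] w 0.0852 j6 -0.08 F [-0.2 -0.1 -0.1]
turn -15.12 shift [13.81  3.38 16.42]
```

Request:
move_arm:
  increments: "1 0 0 0 -1;1 0 0 0 -1;1 0 0 0 -1;1 0 0 0 -1;1 0 0 0 -1"
  grip_force: 40

```text
time_s: 1.27
ee_pos: [0.1551, -0.5277, 0.2313]
tcp_rot: [0.645, -0.645, 0.29, -0.29]
contact_force: [-0.5, 0.1, 0.2]
width: 0.0853
```

Request:
move_arm:
  increments: "1 0 0 0 -1;1 0 0 0 -1;1 0 0 0 -1;1 0 0 0 -1;1 0 0 0 -1"

```text
time_s: 1.68
ee_pos: [0.1551, -0.5277, 0.2313]
tcp_rot: [-0.692, 0.692, -0.143, 0.143]
contact_force: [-0.2, 0.3, 0.2]
width: 0.0854
```

Request:
move_arm:
  increments: "1 0 0 0 -1;1 0 0 0 -1;1 0 0 0 -1;1 0 0 0 -1;1 0 0 0 -1"

```text
time_s: 2.1
ee_pos: [0.1551, -0.5277, 0.2313]
tcp_rot: [-0.707, 0.707, 0.01, -0.01]
contact_force: [-0.2, -0.7, 0.2]
width: 0.0857
```

Request:
move_arm:
  increments: "1 0.84 0 1 0;1 0.84 0 1 0;1 0.84 0 1 0;1 0.84 0 1 0;1 0.84 0 1 0"

```text
time_s: 2.52
ee_pos: [0.2782, -0.3732, 0.2314]
tcp_rot: [-0.707, 0.707, 0.008, -0.008]
contact_force: [-0.5, -0.1, 0.3]
width: 0.086
```

Request:
move_arm:
  increments: "1 0.84 0 1 0;1 0.84 0 1 0;1 0.84 0 1 0;1 0.84 0 1 0;1 0.84 0 1 0"

```text
time_s: 2.93
ee_pos: [0.4007, -0.22, 0.2316]
tcp_rot: [-0.707, 0.707, 0.009, -0.008]
contact_force: [0.6, -1.9, -0.2]
width: 0.0855
```

Request:
move_arm:
  increments: "1 0.84 0.3 1 0;1 0.84 0.3 1 0;1 0.84 0.3 1 0;1 0.84 0.3 0 0;1 0.84 0 0 0"

```text
time_s: 3.35
ee_pos: [0.5241, -0.1266, 0.1938]
tcp_rot: [0.707, -0.707, -0.009, 0.01]
contact_force: [-0.0, 0.1, -0.6]
width: 0.0852
```

Run:
```python
from h import *
plan(.552,-.021,.06,2)
p,d,P,M,c=snap('wrist','w1.png')
for k in ['grey','blue']:
    for Q in blobs(p,P,k):
        z=Q[:,2]; zt=np.percentile(z,90); T=Q[abs(z-zt)<.006]
        print(k,len(Q),'ztop',round(zt,4),'rect',rect(T))
```

```text
t 3.35 pos [ 0.5241 -0.1266  0.1938] yaw 1.52 ydown [-0.002  0.001 -1.   ] w 0.0852 j6 -0.35 F [-0.   0.1 -0.6]
turn -0.1 shift [1.06 4.46 3.48]
grey 2366 ztop 0.0152 rect [551.3 -19.6  63.3  63.3  74.9]
grey 2042 ztop 0.0153 rect [460.2 -81.6  64.2  62.3   1.5]
blue 8863 ztop 0.0151 rect [ 512.5 -249.4  149.4  120.8  -23. ]
```

Request:
move_arm:
  increments: "1 0.35 0.5 0.9 0;1 0.35 0.6 0.9 0;1 0.35 0.7 0.9 0;1 0 0.8 0.8 0;1 0 0.9 0 0"

```text
time_s: 3.82
ee_pos: [0.5531, -0.0196, 0.0898]
tcp_rot: [0.707, -0.707, -0.01, 0.009]
contact_force: [0.2, -0.1, -0.5]
width: 0.0854
```

Request:
move_arm:
  increments: "1 0 0.5 0 0;1 0 0.4 0 0;1 0 0 0 0;1 0 0 0 0"

```text
time_s: 4.15
ee_pos: [0.5527, -0.0233, 0.0635]
tcp_rot: [0.707, -0.707, -0.008, 0.008]
contact_force: [0.6, -0.2, 0.4]
width: 0.0854
```

Run:
```python
from h import *
plan(.5515,-.0205,-.002,2)
p,d,P,M,c=snap('wrist','w2.png')
for k in ['grey']:
    for Q in blobs(p,P,k):
        z=Q[:,2]; zt=np.percentile(z,90); T=Q[abs(z-zt)<.006]
        print(k,len(Q),'ztop',round(zt,4),'rect',rect(T))
```

```text
t 4.15 pos [ 0.5527 -0.0233  0.0635] yaw 1.35 ydown [-0.  0. -1.] w 0.0854 j6 -0.15 F [ 0.6 -0.2  0.4]
turn -0.13 shift [-0.04  2.18  0.09]
grey 3593 ztop 0.0153 rect [421.   95.8  63.7  27.9   1.7]
grey 4733 ztop 0.0151 rect [551.3 -19.2  63.7  63.5  69.3]
grey 1931 ztop 0.1099 rect [ 5.014e+02 -1.550e+01  1.280e+01  5.500e+00  4.000e-01]
grey 568 ztop 0.1146 rect [597.6 -12.5   6.1   5.1  53.6]
grey 503 ztop 0.015 rect [485.9 -91.1  43.9   9.4  68.5]
```

View pics/w2.png

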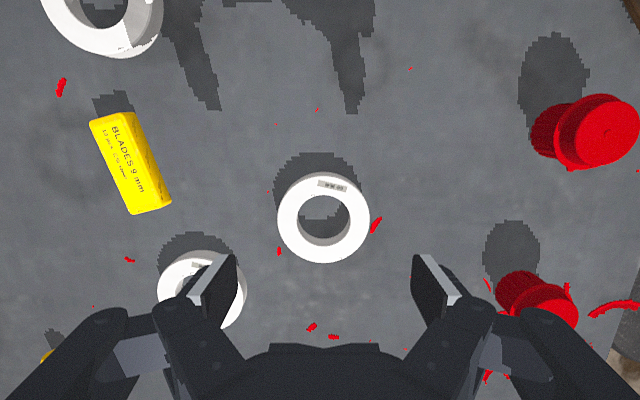

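Request:
move_arm:
  increments: "1 -0.04 0.6 0.1 0;1 0 0.6 0 0;1 0 0.5 0 0;1 0 0.3 0 0;1 0 0.15 0 0"

```text
time_s: 4.62
ee_pos: [0.5515, -0.0203, -0.0013]
tcp_rot: [-0.707, 0.707, 0.008, -0.008]
contact_force: [0.8, -0.9, 0.1]
width: 0.0853
```

Request:
move_arm:
  increments: "1 0 0 0 0;0.6 0 0 0 0;0.3 0 0 0 0;0.3 0 0 0 0;0.3 0 0 0 0"

```text
time_s: 5.03
ee_pos: [0.5521, -0.0201, 0.0003]
tcp_rot: [-0.707, 0.707, 0.009, -0.008]
contact_force: [-1.7, 0.1, 8.0]
width: 0.0615
```

Request:
move_arm:
  increments: "0 0 0 0 0;0 0 0 0 0;0 0 0 0 0"

```text
time_s: 5.28
ee_pos: [0.5521, -0.0201, 0.0003]
tcp_rot: [-0.707, 0.707, 0.009, -0.008]
contact_force: [-2.8, -0.4, 8.9]
width: 0.0619
```

Request:
move_arm:
  increments: "0 0 -0.6 0 0;0 0 -0.9 0 0;0 0 -0.9 0 0;0 -0.1 -0.6 0.5 0;0 -0.2 -0.5 0.9 0"
  grip_force: 50

```text
time_s: 5.7
ee_pos: [0.5424, 0.0206, 0.1063]
tcp_rot: [-0.707, 0.707, 0.009, -0.006]
contact_force: [0.5, 0.2, -3.1]
width: 0.0613
```

Request:
move_arm:
  increments: "0 -0.2 -0.2 0.9 0;0 -0.2 0 0.9 0;0 -0.2 0 0.9 0;0 -0.2 0 0.9 0;0 -0.2 0 0.9 0"

```text
time_s: 6.12
ee_pos: [0.5077, 0.1572, 0.1105]
tcp_rot: [0.707, -0.707, -0.009, 0.008]
contact_force: [0.4, -0.1, -1.7]
width: 0.0609
```

Request:
move_arm:
  increments: "0 -0.15 0 0.9 0;0 0 0 0.9 0;0 0 0 0.8 0;0 0 0 0.4 0;0 0 0 0 0"

```text
time_s: 6.53
ee_pos: [0.5013, 0.2478, 0.1103]
tcp_rot: [0.707, -0.707, -0.01, 0.009]
contact_force: [-0.0, -0.7, -1.7]
width: 0.061
```

Run:
```python
from h import *
plan(.5015,.2485,.06,2)
p,d,P,M,c=snap('wrist','w3.png')
for k in ['grey','blue']:
    for Q in blobs(p,P,k):
        z=Q[:,2]; zt=np.percentile(z,90); T=Q[abs(z-zt)<.006]
        print(k,len(Q),'ztop',round(zt,4),'rect',rect(T))
```

```text
t 6.53 pos [0.5013 0.2478 0.1103] yaw 1.51 ydown [ 0.001  0.001 -1.   ] w 0.061 j6 0.35 F [-0.  -0.7 -1.7]
turn -0.1 shift [0.01 1.68 0.02]
grey 79 ztop 0.0013 rect [406.4 328.9  16.3   9.1  68. ]
grey 487 ztop 0.0011 rect [630.3 267.5  40.5  32.7 -44.9]
grey 1766 ztop 0.0168 rect [325.4 235.1  44.7  28.1 -23.3]
grey 407 ztop 0.1193 rect [ 5.006e+02  2.739e+02  5.160e+01  1.350e+01 -4.000e-01]
grey 65 ztop 0.0091 rect [496.2 214.2  53.   12.6  10.4]
grey 89 ztop 0.0012 rect [404.9 200.5  20.2   9.6 -61.4]
grey 748 ztop 0.1191 rect [500.7 240.2  37.4  22.8   2.6]
grey 1320 ztop 0.0103 rect [667.6 176.1  95.8  22.5  24.9]
grey 139 ztop 0.001 rect [515.8 132.9 102.1  28.3  16.4]
grey 416 ztop 0.01 rect [704.1 155.   43.9  10.1 -38.9]
grey 621 ztop 0.0149 rect [443.9 118.9  45.1  15.  -75.4]
blue 7124 ztop 0.0456 rect [501.2 259.5 149.7 102.3   2.2]
blue 1555 ztop 0.0447 rect [501.5 193.5  42.4   5.7   2.6]
```

View pics/w3.png

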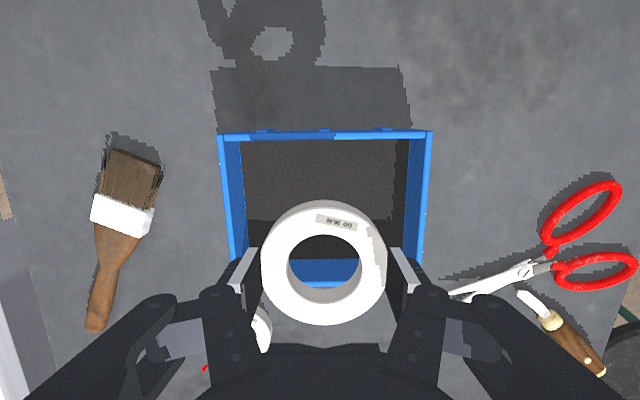

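Request:
move_arm:
  increments: "0 0 0.7 0.08 0;0 0 0.8 0 0;0 0 0.8 0 0;0 0 0.6 0 0;0 0 0.2 0 0"

```text
time_s: 7.0
ee_pos: [0.5002, 0.2464, 0.0145]
tcp_rot: [-0.707, 0.708, 0.007, -0.009]
contact_force: [-1.1, -0.2, -2.4]
width: 0.0606
```

Request:
move_arm:
  increments: "0 0 0.1 0 0;0 0 0.1 0 0;0 0 0 0 0"

```text
time_s: 7.25
ee_pos: [0.5019, 0.248, 0.0114]
tcp_rot: [0.707, -0.707, -0.009, 0.008]
contact_force: [-0.4, -0.3, -2.3]
width: 0.0609
```

Request:
move_arm:
  increments: "0 0 0.07 0 0;0 0 0.05 0 0;0 0 0 0 0"

```text
time_s: 7.5
ee_pos: [0.502, 0.2484, 0.0085]
tcp_rot: [0.707, -0.707, -0.009, 0.008]
contact_force: [-2.5, -1.9, 6.9]
width: 0.0614
```

Contact; release, lift, look.

Request:
move_arm:
  increments: "0.85 0 0 0 0;0.85 0 0 0 0;0.85 0 0 0 0;0.85 0 0 0 0;0.85 0 0 0 0"

```text
time_s: 7.92
ee_pos: [0.5014, 0.2483, 0.0072]
tcp_rot: [0.707, -0.707, -0.009, 0.008]
contact_force: [0.6, -0.6, -0.3]
width: 0.0725
```

Request:
move_arm:
  increments: "0.85 0 -0.3 0 0;0.85 0 -0.7 0 0;0.85 0 -0.9 0 0;0.85 0 -0.9 0 0;0.85 0 -0.9 0 0"

```text
time_s: 8.33
ee_pos: [0.5012, 0.2482, 0.12]
tcp_rot: [0.707, -0.707, -0.008, 0.008]
contact_force: [-0.1, -0.3, 0.0]
width: 0.0724
```

Request:
move_arm:
  increments: "0.85 0 -0.9 0 0;0.85 0 -0.9 0 0;0.85 0 0 -0.9 0;0.85 0 0 -0.9 0;0.85 0 0 -0.9 0"

```text
time_s: 8.75
ee_pos: [0.5032, 0.1666, 0.1734]
tcp_rot: [0.707, -0.707, -0.009, 0.008]
contact_force: [0.1, -0.7, -0.0]
width: 0.0723
```

Request:
move_arm:
  increments: "0.85 0 0 -0.9 0;0.85 0 0 -0.9 0;0.85 0 0 0 0;0.85 0 0 0 0"

```text
time_s: 9.08
ee_pos: [0.5047, 0.1125, 0.1728]
tcp_rot: [0.707, -0.707, -0.008, 0.008]
contact_force: [0.6, 0.7, 0.4]
width: 0.0728
```

Run:
```python
from h import *
plan(.5125,-.2505,.12,67)
p,d,P,M,c=snap('wrist','w4.png')
for k in ['grey','blue']:
    for Q in blobs(p,P,k):
        z=Q[:,2]; zt=np.percentile(z,90); T=Q[abs(z-zt)<.006]
        print(k,len(Q),'ztop',round(zt,4),'rect',rect(T))
```

```text
t 9.08 pos [0.5047 0.1125 0.1728] yaw 1.25 ydown [ 0.001  0.    -1.   ] w 0.0728 j6 0.11 F [0.6 0.7 0.4]
turn -13.15 shift [-11.04   1.76  -4.97]
grey 3049 ztop 0.0232 rect [501.5 249.1  63.2  62.8  89.3]
grey 1624 ztop 0.0169 rect [325.7 234.6  44.9  26.  -22.3]
grey 1220 ztop 0.0103 rect [661.5 173.5  85.8  23.5  27.3]
grey 392 ztop 0.0101 rect [704.3 154.8  42.1  10.3 -38.4]
grey 1958 ztop 0.0152 rect [419.9 114.1  63.4  62.6 -23.4]
grey 699 ztop 0.0152 rect [458.3 -70.3  63.4  42.4  10.7]
blue 4746 ztop 0.0457 rect [502.3 232.7 150.6  85.1   1.6]
```

View pics/w4.png

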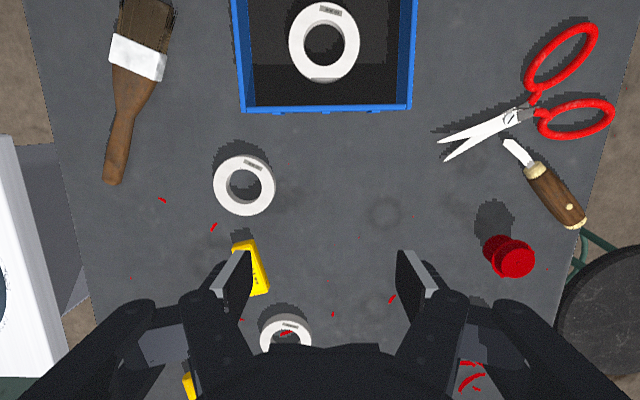

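Request:
move_arm:
  increments: "0.8 0 0 -1 0;0.8 0 0 -1 0;0.8 0 0 -1 0;0.8 0 0 -1 0;0.8 0 0 -1 0"

```text
time_s: 9.55
ee_pos: [0.5083, -0.0369, 0.1725]
tcp_rot: [0.707, -0.707, -0.009, 0.009]
contact_force: [0.9, 0.1, -0.0]
width: 0.0678
```

Request:
move_arm:
  increments: "0.8 0 0 -1 0;0.8 0 0 -1 0;0.8 0 0 -1 0;0.8 0 0 -1 0;0.8 0 0 -1 0"

```text
time_s: 9.97
ee_pos: [0.5122, -0.187, 0.1725]
tcp_rot: [0.707, -0.707, -0.009, 0.009]
contact_force: [0.8, 0.3, 0.4]
width: 0.0682
```

Request:
move_arm:
  increments: "0.8 0 0 -1 0;0.8 0 0 -1 0;0.8 0 0 0 -1;0.8 0 0 0 -1;0.8 0 0 0 -1"

```text
time_s: 10.38
ee_pos: [0.5138, -0.246, 0.1722]
tcp_rot: [0.7, -0.7, -0.102, 0.102]
contact_force: [0.3, -0.1, 0.4]
width: 0.0683
```

Request:
move_arm:
  increments: "0.8 0 0 0 -1;0.8 0 0 0 -1;0.8 0 0 0 -1;0.8 0 0 0 -1;0.8 0 0 0 -1"

```text
time_s: 10.8
ee_pos: [0.5139, -0.2454, 0.1724]
tcp_rot: [0.661, -0.661, -0.252, 0.252]
contact_force: [-0.2, -0.0, 0.2]
width: 0.0688
```

Request:
move_arm:
  increments: "0.8 0 0 0 -1;0.8 0 0 0 -1;0.8 0 0 0 -1;0.8 0 0 0 -1;0.8 0 0 0 -1"

```text
time_s: 11.22
ee_pos: [0.514, -0.2455, 0.1724]
tcp_rot: [0.591, -0.591, -0.389, 0.389]
contact_force: [0.8, -0.4, -0.4]
width: 0.0685
```

Request:
move_arm:
  increments: "0.8 0 0 0 -0.1;0.8 0 0 0 0;0.8 0 0 0 0"

```text
time_s: 11.47
ee_pos: [0.5136, -0.246, 0.1723]
tcp_rot: [0.59, -0.59, -0.389, 0.389]
contact_force: [-1.0, -0.1, -0.3]
width: 0.0683
```

Run:
```python
from h import *
plan(.5125,-.2505,.06,67)
p,d,P,M,c=snap('wrist','w5.png')
for k in ['yellow','blue']:
    for Q in blobs(p,P,k):
        z=Q[:,2]; zt=np.percentile(z,90); T=Q[abs(z-zt)<.006]
        print(k,len(Q),'ztop',round(zt,4),'rect',rect(T))
```

```text
t 11.47 pos [ 0.5136 -0.246   0.1723] yaw 66.76 ydown [ 0.  0. -1.] w 0.0683 j6 -1.69 F [-1.  -0.1 -0.3]
turn -0.05 shift [-0.15  3.74 -0.02]
yellow 1028 ztop 0.0179 rect [ 347.7 -216.    51.2   16.9  -77. ]
yellow 585 ztop 0.0146 rect [434.9  -7.9  29.3  14.3  65.6]
yellow 1429 ztop 0.0429 rect [ 511.8 -250.    82.9   13.8  -23.1]
blue 14079 ztop 0.0151 rect [ 511.9 -249.8  148.9  120.   -23. ]
```

Request:
move_arm:
  increments: "0.8 -0.14 0.8 0 0;0.8 0 1 0 0;0.8 0 1 0 0;0.8 0 1 0 0;0.8 0 0.8 0 0"

```text
time_s: 11.93
ee_pos: [0.5111, -0.25, 0.0322]
tcp_rot: [0.591, -0.59, -0.389, 0.389]
contact_force: [0.6, -0.2, -0.6]
width: 0.0685
```

Request:
move_arm:
  increments: "0.8 0 0.45 0 0;0.6 0 0 0 0;0.4 0 0 0 0;0.2 0 0 0 0;0.2 0 0 0 0"

```text
time_s: 12.35
ee_pos: [0.5125, -0.2509, 0.0223]
tcp_rot: [-0.589, 0.591, 0.39, -0.389]
contact_force: [0.8, -0.2, 0.4]
width: 0.0199
```

Request:
move_arm:
  increments: "0 0 0 0 0;0 0 0 0 0;0 0 0 0 0;0 0 0 0 0;0 0 0 0 0"
  grip_force: 80

```text
time_s: 12.77
ee_pos: [0.5125, -0.2509, 0.0225]
tcp_rot: [-0.589, 0.591, 0.39, -0.389]
contact_force: [-0.1, 0.6, 7.5]
width: 0.0123
```

Run:
```python
from h import *
plan(.512,-.250,.15,67)
p,d,P,M,c=snap('wrist','w6.png')
for k in ['yellow','blue']:
    for Q in blobs(p,P,k):
        z=Q[:,2]; zt=np.percentile(z,90); T=Q[abs(z-zt)<.006]
        print(k,len(Q),'ztop',round(zt,4),'rect',rect(T))
```

```text
t 12.77 pos [ 0.5125 -0.2509  0.0225] yaw 66.87 ydown [ 0.002 -0.001 -1.   ] w 0.0123 j6 -1.7 F [-0.1  0.6  7.5]
turn -0.03 shift [ 0.02 -4.25  0.02]
yellow 5183 ztop 0.0429 rect [ 511.  -250.9   82.3   13.9  -23. ]
blue 32556 ztop 0.0151 rect [ 489.4 -241.7  120.   100.5   66.8]
blue 148 ztop 0.0691 rect [ 5.171e+02 -2.622e+02  5.200e+00  2.000e-01 -2.620e+01]
blue 156 ztop 0.0693 rect [ 5.235e+02 -2.476e+02  6.000e+00  2.000e-01 -2.010e+01]
```

Request:
move_arm:
  increments: "0 0 -0.3 0 0;0 0 -0.6 0 0;0 0 -0.8 0 0;0 0 -0.8 0 0;0 0 -0.8 0 0"

```text
time_s: 13.23
ee_pos: [0.5114, -0.2504, 0.1217]
tcp_rot: [-0.59, 0.59, 0.39, -0.39]
contact_force: [-0.5, -0.2, -3.0]
width: 0.0124
```

Request:
move_arm:
  increments: "0 0 -0.6 0 -0.5;0 0 -0.3 0 -0.8;0 0 0 0 -0.8;0 0 0 0 -0.8;0 0 0 0 -0.8"

```text
time_s: 13.65
ee_pos: [0.5116, -0.2504, 0.148]
tcp_rot: [-0.519, 0.519, 0.48, -0.48]
contact_force: [-0.2, -0.1, -2.8]
width: 0.0124
```

Request:
move_arm:
  increments: "0 0 0 0 -0.8;0 0 0 0 -0.55;0 0 0 0 0;0 0 0 0 0"

```text
time_s: 13.98
ee_pos: [0.5116, -0.2505, 0.1474]
tcp_rot: [-0.491, 0.491, 0.509, -0.509]
contact_force: [-0.8, 0.3, -1.6]
width: 0.0126
```

Run:
```python
from h import *
plan(.5015,.250,.15,92)
p,d,P,M,c=snap('wrist','w7.png')
for k in ['yellow','blue']:
    for Q in blobs(p,P,k):
        z=Q[:,2]; zt=np.percentile(z,90); T=Q[abs(z-zt)<.006]
        print(k,len(Q),'ztop',round(zt,4),'rect',rect(T))
```

```text
t 13.98 pos [ 0.5116 -0.2505  0.1474] yaw 92.03 ydown [ 0.001 -0.    -1.   ] w 0.0126 j6 -2.14 F [-0.8  0.3 -1.6]
turn 0.01 shift [16.68 -0.09 -0.25]
yellow 1343 ztop 0.0177 rect [ 351.4 -198.8   86.7   13.6  -87.9]
yellow 1871 ztop 0.0148 rect [423.8   5.5  47.7  25.2 -74.1]
```

View pics/w7.png

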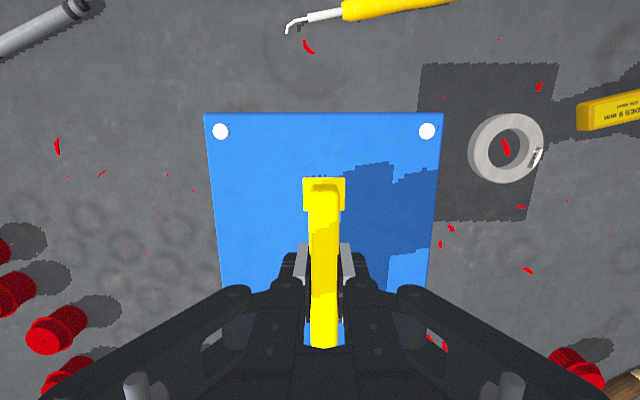

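Request:
move_arm:
  increments: "0 0.5 0 -0.1 0;0 0.9 0 -0.1 0;0 0.9 0 0 0;0 0.9 0 0 0;0 0.9 0 0 0"

```text
time_s: 14.45
ee_pos: [0.5128, -0.1262, 0.147]
tcp_rot: [-0.491, 0.491, 0.509, -0.509]
contact_force: [0.8, -0.3, -1.8]
width: 0.0118
```

Request:
move_arm:
  increments: "0 0.9 0 0 0;0 0.9 0 0 0;0 0.9 0 0 0;0 0.9 0 0 0;0 0.9 0 0 0"

```text
time_s: 14.87
ee_pos: [0.5078, 0.0089, 0.1471]
tcp_rot: [-0.491, 0.491, 0.509, -0.509]
contact_force: [0.6, 0.1, -1.7]
width: 0.0124
```

Request:
move_arm:
  increments: "0 0.9 0 0 0;0 0.9 0 0 0;0 0.9 0 0 0;0 0.9 0 0 0;0 0.9 0 0 0"

```text
time_s: 15.28
ee_pos: [0.5028, 0.1438, 0.1471]
tcp_rot: [-0.491, 0.491, 0.509, -0.509]
contact_force: [0.7, -0.3, -2.6]
width: 0.012
```

Request:
move_arm:
  increments: "0 0.9 0 0 0;0 0.9 0 0 0;0 0.9 0 0 0;0 0.9 0 0 0;0 0.5 0 0 0"

```text
time_s: 15.7
ee_pos: [0.4981, 0.2679, 0.147]
tcp_rot: [-0.491, 0.491, 0.509, -0.509]
contact_force: [-0.7, 0.2, -2.2]
width: 0.0122
```

```bash
cat >> h.py <<'E'
def lidlook(name,save=None):
    p,d,P,M,c=snap(name,save)
    hsv=cv2.cvtColor(p,cv2.COLOR_RGB2HSV); z=P[...,2]; tz=env.observe()['ee_pos'][2]
    b=(hsv[...,0]>100)&(hsv[...,0]<125)&(hsv[...,1]>130)&np.isfinite(z)&(abs(P[...,0]-.5)<.15)&(abs(P[...,1]-.25)<.15)
    L=P[b&(abs(z-tz)<.03)]; C=P[b&(abs(z-.045)<.006)]
    if len(L)>100:
        L=L[abs(L[:,2]-np.median(L[:,2]))<.005]
        A=np.c_[L[:,:2]-L[:,:2].mean(0),np.ones(len(L))]; k=np.linalg.lstsq(A,L[:,2],rcond=None)[0]
        print(name,'lid',len(L),rect(L),'plane slopes',np.round(k,4))
    if len(C)>50: print(name,'case rim',len(C),rect(C),C[:,:2].min(0),C[:,:2].max(0))
E
python3 - <<'E'
from h import *
plan(.5015,.250,.10,92)
for n in ['wrist','scene','side']: lidlook(n,'p8_'+n+'.png')
E
```

```text
t 15.7 pos [0.4981 0.2679 0.147 ] yaw 92.1 ydown [ 0.     0.001 -1.   ] w 0.0122 j6 -1.2 F [-0.7  0.2 -2.2]
turn 0.02 shift [-0.6   1.57 -0.09]
wrist lid 32558 [492.  267.3 138.4 120.1   2.1] plane slopes [-0.002   0.0005  0.1389]
scene lid 1431 [498.4 267.  149.7 122.1   2.5] plane slopes [-0.0014  0.0063  0.138 ]
scene case rim 435 [502.6 249.6 150.3 125.4   2.1] [0.42595833 0.18588689] [0.57857708 0.31429572]
side lid 880 [497.9 262.5 149.4 117.9   1.4] plane slopes [-0.0016  0.0131  0.1385]
side case rim 363 [501.2 247.9 149.  126.8   2.5] [0.4259025  0.18360195] [0.57672845 0.31138675]
```

Request:
move_arm:
  increments: "0 -0.3 0.4 -0.05 0;0 -0.3 0.6 -0.04 0;0 0 0.6 0 0;0 0 0.3 0 0;0 0 0 0 0"

```text
time_s: 16.27
ee_pos: [0.501, 0.2463, 0.0881]
tcp_rot: [0.492, -0.491, -0.508, 0.51]
contact_force: [-0.7, 0.8, -1.9]
width: 0.0124
```

Request:
move_arm:
  increments: "0 0 0.1 0 0;0 0 0 0 0"

```text
time_s: 16.43
ee_pos: [0.5022, 0.2475, 0.0872]
tcp_rot: [-0.491, 0.491, 0.509, -0.509]
contact_force: [0.4, -0.2, -1.9]
width: 0.0117
```

Run:
```python
from h import *
plan(.5015,.250,.0585,92)
for n in ['wrist','scene','side']: lidlook(n,'p9_'+n+'.png')
a=cv2.imread('pics/p9_scene.png')[100:220,170:310]; b=cv2.imread('pics/p9_side.png')[90:210,220:360]
cv2.imwrite('pics/p9.png',np.hstack([cv2.resize(a,None,fx=2.8,fy=2.8),cv2.resize(b,None,fx=2.8,fy=2.8)]))
```

```text
t 16.43 pos [0.5022 0.2475 0.0872] yaw 92.11 ydown [ 0.001  0.    -1.   ] w 0.0117 j6 -1.23 F [ 0.4 -0.2 -1.9]
turn 0.02 shift [0.08 0.96 0.02]
wrist lid 32524 [495.9 246.8 138.  120.1   2.1] plane slopes [-0.002  -0.0003  0.079 ]
scene lid 1395 [502.2 246.1 149.4 123.3   2.1] plane slopes [-0.0016  0.0009  0.0784]
scene case rim 249 [502.8 246.8 151.  121.1   2. ] [0.42574759 0.18449692] [0.58001868 0.30488972]
side lid 908 [5.023e+02 2.430e+02 1.486e+02 1.194e+02 5.000e-01] plane slopes [-0.0009  0.0104  0.0792]
side case rim 191 [502.6 210.1 148.4  49.5   1.6] [0.4287609  0.18399693] [0.57666733 0.2368249 ]
```

View pics/p9.png

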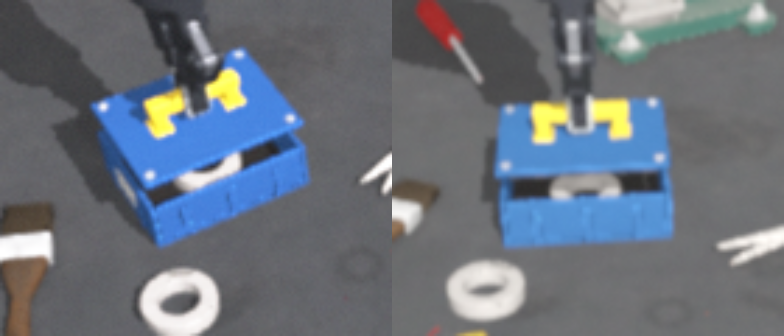

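Request:
move_arm:
  increments: "0 0.1 0.2 0 0;0 0 0.15 0 0;0 0 0.1 0 0;0 0 0.1 0 0;0 0 0.1 0 0"

```text
time_s: 17.0
ee_pos: [0.5016, 0.2505, 0.0667]
tcp_rot: [0.491, -0.491, -0.509, 0.509]
contact_force: [0.4, -0.3, -2.0]
width: 0.0123
```

Request:
move_arm:
  increments: "0 0 0.1 0 0;0 0 0.05 0 0;0 0 0 0 0"

```text
time_s: 17.25
ee_pos: [0.5016, 0.2504, 0.0623]
tcp_rot: [0.491, -0.491, -0.509, 0.509]
contact_force: [-1.0, 0.2, -2.3]
width: 0.0119
```

Request:
move_arm:
  increments: "0 0 0.06 0 0;0 0 0.05 0 0;0 0 0 0 0"

```text
time_s: 17.5
ee_pos: [0.5018, 0.2506, 0.0595]
tcp_rot: [-0.491, 0.491, 0.509, -0.509]
contact_force: [-0.5, 0.6, -1.1]
width: 0.0122
```

Run:
```python
from h import *
plan(.5015,.250,.0585,92)
for n in ['wrist','side']: lidlook(n)
```

```text
t 17.5 pos [0.5018 0.2506 0.0595] yaw 92.13 ydown [ 0.  0. -1.] w 0.0122 j6 -1.23 F [-0.5  0.6 -1.1]
turn 0.03 shift [-0.02  0.03  0.01]
wrist lid 32498 [495.4 249.9 137.9 120.2   2. ] plane slopes [-0.0009 -0.0001  0.0513]
wrist case rim 9560 [495.4 249.9 137.9 120.2   2. ] [0.42451867 0.18755379] [0.56431733 0.31063674]
side lid 918 [501.5 245.7 148.3 119.1   1.5] plane slopes [-0.0007  0.0124  0.0511]
side case rim 543 [501.4 244.3 148.3 116.5   1.2] [0.42693473 0.18470171] [0.57626341 0.30143331]
```

Request:
move_arm:
  increments: "0 0 0.04 0 0;0 0 0 0 0"

```text
time_s: 17.77
ee_pos: [0.5018, 0.2506, 0.0595]
tcp_rot: [-0.491, 0.491, 0.509, -0.509]
contact_force: [-5.5, -2.7, 14.3]
width: 0.0121
```

Request:
move_arm:
  increments: "0.3 0 0 0 0;0.5 0 0 0 0;0.7 0 0 0 0;0.8 0 0 0 0;0.8 0 0 0 0"

```text
time_s: 18.18
ee_pos: [0.5017, 0.2505, 0.0581]
tcp_rot: [-0.491, 0.491, 0.509, -0.509]
contact_force: [0.6, 0.5, 0.0]
width: 0.0682
```

Request:
move_arm:
  increments: "0.8 0 -0.3 0 0;0.8 0 -0.6 0 0;0.8 0 -0.9 0 0;0.8 0 -0.9 0 0;0.8 0 -0.9 0 0"

```text
time_s: 18.6
ee_pos: [0.5015, 0.2505, 0.168]
tcp_rot: [-0.491, 0.491, 0.509, -0.509]
contact_force: [0.1, 1.1, 0.4]
width: 0.0686
```

Request:
move_arm:
  increments: "0.8 -0.9 -0.9 0 0;0.8 -0.9 0 0 0;0.8 -0.9 0 0 0;0.8 0 0 0 0;0.8 0 0 0 0"

```text
time_s: 19.02
ee_pos: [0.5049, 0.1687, 0.194]
tcp_rot: [-0.491, 0.491, 0.509, -0.508]
contact_force: [0.7, -0.5, 0.0]
width: 0.0681
```

Run:
```python
from h import *
plan(.5015,.250,.0585,92)
for n in ['wrist','scene','side']:
    p,d,P,M,c=snap(n,'p10_'+n+'.png')
    for k in ['yellow','blue']:
      for Q in blobs(p,P,k):
        if Q[:,1].mean()<.15: continue
        zt=np.percentile(Q[:,2],90); T=Q[abs(Q[:,2]-zt)<.005]
        A=np.c_[T[:,:2]-T[:,:2].mean(0),np.ones(len(T))]; print(n,k,len(T),rect(T),np.round(np.linalg.lstsq(A,T[:,2],rcond=None)[0],4))
a=cv2.imread('pics/p10_scene.png')[100:220,170:310]; b=cv2.imread('pics/p10_side.png')[90:210,220:360]
cv2.imwrite('pics/p10.png',np.hstack([cv2.resize(a,None,fx=2.8,fy=2.8),cv2.resize(b,None,fx=2.8,fy=2.8)]))
```

```text
t 19.02 pos [0.5049 0.1687 0.194 ] yaw 92.01 ydown [ 0.001  0.    -1.   ] w 0.0681 j6 -1.37 F [ 0.7 -0.5  0. ]
turn 0.0 shift [2.71 4.52 0.02]
wrist yellow 1373 [500.3 249.8  82.5  14.3   2.2] [-0.0015  0.0902  0.0788]
wrist blue 14930 [501.4 250.  149.3 120.2   2. ] [-0.001   0.0001  0.0512]
scene yellow 128 [500.7 248.3  80.1  15.8   3.4] [-0.0006  0.0854  0.0777]
scene blue 1441 [501.9 248.2 150.1 122.5   2.3] [-0.0007  0.0023  0.0505]
side yellow 102 [500.8 244.9  80.   12.4   2. ] [-0.012   0.2092  0.0777]
side blue 921 [501.4 245.5 148.4 118.    2.2] [-0.0017  0.0065  0.0513]
```

View pics/p10.png

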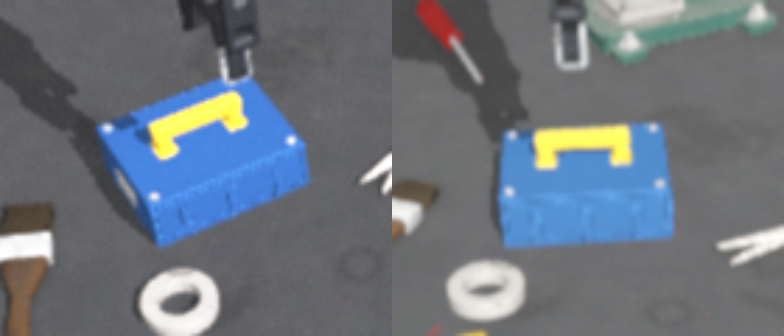

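Picture 8 shows the lid sitting flush and square on the case. The plate top is at 51 mm, level to 0.001 rad, and the gripper is clear.

```bash
python3 -c "
from h import *
print(env.finish_job())"
```

```text
the job is handed in; nothing more can be done
None
```

The gauge is in the case with the lid on, and I handed the job in about 19 s into the 54 s limit. No verdict was reported.

- **Gauge:** I took the ring farthest from the base, at about (0.552, -0.021). I set it flat on the case floor at about (0.5015, 0.249). Seen from the wrist after release, its top was at 23 mm, which fits a flat ring on the floor.
- **Lid:** I gripped it by the yellow handle, turned it about 25° and lowered it until I felt the rim, at about 14 N. After release the wrist camera put its centre at (0.5014, 0.250) and its yaw at 2.0°, against about 2° for the case. It was level to about 0.001 rad, with the plate top at 51 mm, which is the seated height.
- **Bystanders:** I never went near the red caps or the blade box, and no contact was felt near them. I did not measure them again at the end.
- **Disagreements:** The side camera put the lid's y position 4 to 5 mm lower than the wrist camera, and its slope fit gave 0.0065. I trusted the wrist camera's close view and the flush look in both fixed pictures. I also overshot once carrying the lid to the case, high above it, and corrected that before lowering.

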